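# Lock the bayonet cover onto the sample mill

### The job

Put the loose round cover on the bench mill: find the two slots of the steel collar with the cover's lugs, push it in against the spring, and twist it clockwise until it latches, so that it stays locked down when you let go. Work gently: never load the mill with more than about 50 N, pushing or turning (do not wrench the cover against its stop), and leave the bottle, beaker and jar where they stand.

Things in the scene. Friction and masses are not known exactly. Their poses are not given: they have to be found in the camera images.
- cover: Loose metal cover, 0.20 to 0.31 kg, standing upright on the bench. Origin: centre of its underside, z up. From below: round spigot 54 mm in diameter, z 0 to 22 mm, foot chamfered 3 mm; round disc 92 mm in diameter, z 22 to 28 mm; upright black grip bar along the cover's x axis, 56 mm long, 12 mm wide, z 28 to 60 mm. It is the same after half a turn.
- bar (a point): Point on the cover's axis in the grip bar, 50 mm above the cover's underside and 22 mm above the disc's top; axes as the cover. A place to pinch the bar across its 12 mm width (along y), from above.
- lug (a point): Outer face of one of the cover's two steel lugs, 34 mm from the axis at the cover's +x; the other is opposite, at -x. The lugs stand out of the spigot under the disc, in line with the ends of the bar, 12 mm wide and 5 mm thick, from 8.5 to 13.5 mm above the cover's underside. Axes as the cover.
- mill: Bench mill, fixed: grey housing 170 x 170 mm, 100 mm high, with a round steel bayonet collar 86 mm in diameter on top, up to 130 mm. Origin: centre of its underside, z up, x from its control panel to its vented back. The collar is clocked on the housing by an unknown angle up to 0.35 rad either way, different each time and not measured; it does not turn in use.
- mouth (a point): Centre of the collar's opening at its top, 130 mm up; axes as the mill. The opening is 58 mm in diameter with two opposite slots, 36 mm out from the axis, 15.5 mm wide at the opening, 19 mm at the wall. But for the collar's unknown clocking they lie at the mill's +x and -x: look, or feel for them. Lugs beside the slots rest on the collar: underside of the cover then 8.5 mm below the mouth.
- sprung (a point): Centre of the top of the black sprung plate inside the collar while it is free, 10 mm below the mouth; axes as the mill (the point stays there). The plate, 52 mm in diameter, pushes the cover's spigot up: 4 N at first touch, 0.4 N more per mm, about 9 N with the cover fully in. A cover let go in the slots without turning stays up here.
- pushed (a point): Where the centre of the cover's underside is when fully in, disc on collar: 22 mm below the mouth; axes as the mill. The lugs pass under the collar's flange only with the underside over 20.5 mm below the mouth, and only turning clockwise seen from above. A firm stop ends the turn about 0.96 rad from the slots' middle; 1.2 N m against it loads the mill with 50 N.
- locked (a point): Where the centre of the cover's underside is when locked, 17 mm below the mouth; axes as the mill. The flange has a pocket in its underside for each lug, from 0.63 to 1.17 rad clockwise of the slot's middle: with the lug's middle about 0.84 to 0.96 rad on, the spring lifts the lugs 3.5 mm into them and holds the cover. Let go earlier, the lugs stay under the flange, 20.5 mm down, unlatched.
- bottle: White reagent bottle, 66 mm in diameter, 150 mm high, loose. Origin: centre of its underside.
- beaker: Glass beaker, about 68 mm in diameter, 80 mm high, loose. Origin: centre of its underside.
- jar: Amber jar with a white lid, 60 mm in diameter, 70 mm high, loose. Origin: centre of its underside.

How it is judged:
By the outcome, as a careful person would: the job done as asked, in the order asked, and still so for the second after the job is handed in, with the robot touching nothing.
It also fails if it takes over 67 s, if anything falls off the work surface, if the arm or the gripper's body presses on something with over 40 N, if the wrist force passes 120 N, or if a joint passes its speed limit or range.

### The arm

A 6-joint arm with a two-finger parallel gripper is mounted at the origin on the work surface. World frame = base frame: x ahead of the robot, y to its left, z up, the work surface at z = 0. Lengths are in m, angles in rad, forces in N, time in s.
With the tool pointing down it reaches from about 0.325 to 0.85 m from the base axis. Payload 15.5 kg.
Tool frame: the origin (TCP) lies between the finger pads; the fingertips stand 14 mm ahead of it and the grasp point (between the pads) lies 5 mm behind it; z points along the fingers, y is the line along which they close (so a half turn about z gives the same grasp; the last joint's range is limited). The gripper opens to 91 mm and grips with 3 to 60 N. Pads are 32 mm wide; open, the fingers measure 118 mm over their backs; the gripper's body (76 mm by 178 mm) begins 60 mm behind the grasp point.
Start: joints at [-1.387, 0.494, 1.345, -0, 1.302, -0.096], TCP at [0.172, -0.601, 0.228] pointing down, gripper open.
Joint ranges: [-2.91, 2.91], [-0.82, 2.16], [0.22, 2.67], [-1.22, 4.37], [0.12, 2.79], [-3.08, 3.08]. Speed limits (rad/s): [1.89, 1.89, 2.57, 3.01, 3.01, 3.01].

### API

Orientations are given as a unit quaternion [x, y, z, w].
In Python, from workcell import get_obs, get_image, order, boxes_of, pinpoint gives the robot as it stands. The module is installed in compiled form; this text tells all that it offers.
- The arm moves only by the shell command python3 -m pendant 'ROWS' [OPENING] [FORCE]. ROWS is JSON, a list of rows, each an object of numbers: "x", "y", "z": the shift along the tool's x, y, z in mm; "yaw": the turn about the tool's z in rad. In form: [{"x": .., "y": .., "z": .., "yaw": ..}, ...]. A call has 1 to 12 rows; each row shifts and turns the commanded pose from where the row before left it, along the tool's axes as they then stand; what a row does not reach is not made up. A row lasts 1/12 s, in which the tool goes at most 41.7 mm and 7.16 degrees, less where a joint would pass 70% of its speed; a pose out of reach is approached as far as the arm can. A call with a gripper value outside its range is refused whole. OPENING is the opening in per cent of the stroke, from 0 (shut) to 100 (fully open), set as the call begins (- or left out, the last holds). The fingers move at their own pace and stop on an object; FORCE is the grip in N (left out, the last holds). Time passes only in rows, so rows that do not move let the fingers close. It gives the time, the measured TCP pose, the force, the opening and the grip force at its end, in the units of the state.
- get_obs(): the state, without advancing time (a new reading comes with each control period).
- get_image(name): name is "scene" or "top" or "wrist"; returns a dict with "image" (384x512x3 uint8, red, green, blue), "z_map" (384x512 float32, m along the optical axis (not along the pixel's ray), 0 where there is no reading), "intrinsics" (3x3 intrinsics, pixels), "camera_from_world" (4x4, takes a point from world to camera coordinates). Camera axes: x right, y down, z forward; pixel columns grow to the right and rows downward; lengths in m; the calibration is good to about 2 mm. A picture is of the moment at which its call begins.
- order.close_job(): hands the job in; it is judged then, once.
Trained networks look in the newest picture that a camera, given by its name, has taken for a name from the list of things; names that differ only in an ending like _2 or _b are one class to them, and where a whole thing is asked for, a point or a joint stands for the part that bears it (a point fixed in the world has none). Each returns a list of dicts, best first, with "p" (0 to 1); they miss things now and then, are a little off and sometimes report something else, mostly with a low value. They report only what shows in the picture. A call takes as long as a camera call.
- boxes_of(camera, target): "position" ([column, row] as shares, 0 to 1, of the picture: columns of its width, rows of its height, amid what is visible of it).
- pinpoint(camera, target): "position" ([column, row] as shares, 0 to 1, of the picture: columns of its width, rows of its height: a listed point, or the origin of a listed thing).
The state is a dict: "clock": time; "q": joint angles; "qd": joint speeds; "joint_torque": joint torques, N m; "position": TCP position; "orientation": TCP orientation; "ft_force": force on the tool from outside, world axes, zero at the start; "torque": the same for the moment, N m; "gripper_width": finger opening in m; "finger_force": force on a finger pad.
Only numpy, scipy, OpenCV 4.12 (cv2) and the standard library are available. Lean on these libraries where they do the work, as an engineer would, in place of code of your own. Each camera call takes 0.05 s, during which the arm holds its last target. There are 200 camera calls.

## Working session

There is one attempt and no reset: what is moved stays moved. The work goes in short steps, Python scripts to look and compute and a shell command to move; the robot and the scene stay as the last step left them, time stands still between calls to the robot, and variables do not carry over. Pictures are saved under pics/ and viewed, at most 10 in all, crops included, and the job is handed in when it is done.

```bash
mkdir -p pics; cat > h.py <<'E'
import numpy as np, cv2
from workcell import get_obs, get_image, order, boxes_of, pinpoint
def pix2world(im,u,v,z=None,h=None):
    K=im["intrinsics"];T=np.linalg.inv(im["camera_from_world"])
    d=np.array([(u-K[0,2])/K[0,0],(v-K[1,2])/K[1,1],1.])
    if h is not None:
        D=T[:3,:3]@d; s=(h-T[2,3])/D[2]; return T[:3,3]+s*D
    if z is None: z=im["z_map"][int(round(v)),int(round(u))]
    return T[:3,:3]@(d*z)+T[:3,3]
def cloud(im):
    K=im["intrinsics"];T=np.linalg.inv(im["camera_from_world"]);Z=im["z_map"]
    v,u=np.mgrid[0:Z.shape[0],0:Z.shape[1]]
    P=np.stack([(u-K[0,2])/K[0,0]*Z,(v-K[1,2])/K[1,1]*Z,Z],-1)
    return P@T[:3,:3].T+T[:3,3]
E
cat > a.py <<'E'
from h import *
o=get_obs();print({k:np.round(v,3) for k,v in o.items()})
ims=[]
for c in ["scene","top","wrist"]:
    im=get_image(c);ims.append(im);np.save(f"{c}.npy",im,allow_pickle=True)
    T=np.linalg.inv(im["camera_from_world"]);print(c,T[:3,3].round(3),T[:3,2].round(2))
    for t in ["cover","bar","lug","mill","mouth","bottle","beaker","jar"]:
        for r in pinpoint(c,t)[:2]:
            u,v=r["position"][0]*512,r["position"][1]*384
            if r["p"]>.2: print(c,t,round(r["p"],2),round(u),round(v),pix2world(im,min(u,511),min(v,383)).round(3))
g=np.vstack([np.hstack([ims[0]["image"],ims[1]["image"]])])
cv2.imwrite("pics/a.png",cv2.resize(g[...,::-1],(800,300)))
cv2.imwrite("pics/top.png",cv2.resize(ims[1]["image"][...,::-1],(800,600)))
E
python3 a.py
```

```text
{'clock': np.float64(0.0), 'q': array([-1.387,  0.494,  1.346,  0.   ,  1.303, -0.095]), 'qd': array([ 0.   ,  0.001, -0.001,  0.   , -0.001, -0.   ]), 'joint_torque': array([-0.0000e+00, -8.7881e+01, -3.8185e+01,  7.0000e-02,  5.3000e-02,
       -0.0000e+00]), 'position': array([ 0.172, -0.6  ,  0.227]), 'orientation': array([ 0.99 ,  0.139, -0.   , -0.001]), 'ft_force': array([-0.186,  0.48 ,  0.123]), 'torque': array([-0.053,  0.045, -0.006]), 'finger_force': np.float64(0.0), 'gripper_width': np.float64(0.091)}
scene [0.976 0.188 0.796] [-0.44 -0.24 -0.87]
scene cover 0.67 335 210 [0.53  0.18  0.038]
scene bar 0.91 337 201 [0.519 0.174 0.059]
scene bar 0.33 336 224 [0.559 0.195 0.025]
scene lug 0.81 338 222 [0.552 0.199 0.028]
scene mill 0.68 231 152 [ 0.537 -0.111  0.096]
scene mill 0.45 226 122 [ 0.476 -0.158  0.121]
scene mouth 0.91 228 120 [ 0.465 -0.158  0.119]
scene mouth 0.72 338 222 [0.552 0.199 0.027]
scene bottle 0.68 234 251 [0.76  0.026 0.092]
scene beaker 0.91 131 176 [ 0.686 -0.334  0.025]
scene jar 0.77 395 303 [0.693 0.369 0.068]
top [0.509 0.004 0.951] [ 0.15 -0.03 -0.99]
top cover 0.85 169 244 [0.509 0.173 0.06 ]
top bar 0.79 169 239 [0.522 0.177 0.046]
top lug 0.92 163 234 [0.533 0.188 0.061]
top mill 0.78 301 260 [ 0.472 -0.135  0.12 ]
top mouth 0.86 314 263 [ 0.466 -0.163  0.119]
top bottle 0.94 236 159 [0.711 0.012 0.1  ]
top bottle 0.21 98 185 [0.656 0.354 0.047]
top beaker 0.56 373 183 [ 0.657 -0.329  0.067]
top jar 0.63 95 182 [0.66  0.352 0.071]
wrist [ 0.235 -0.583  0.386] [-0.23 -0.07 -0.97]
```

View pics/a.png

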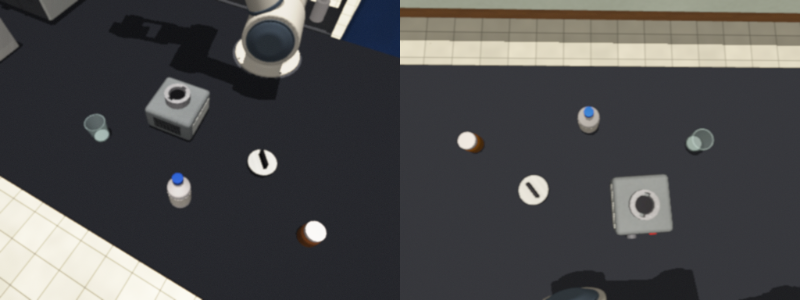

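View pics/top.png

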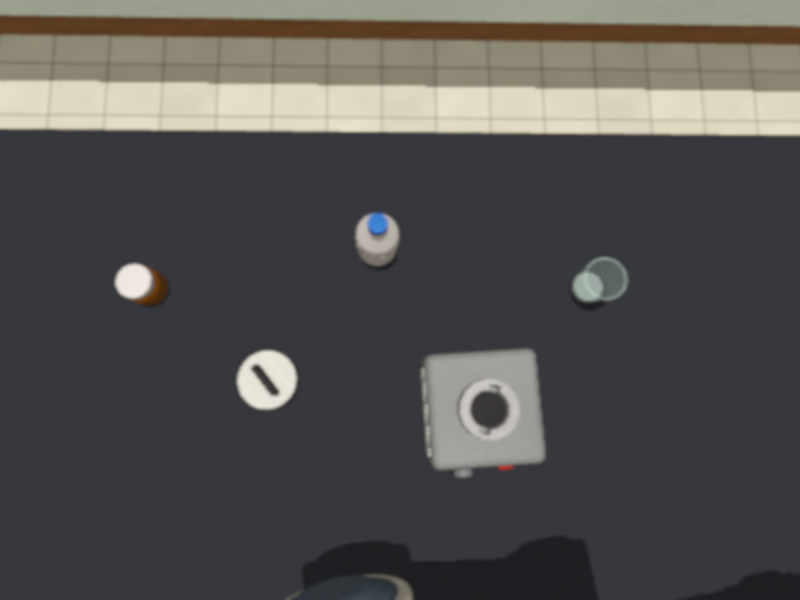

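The cover is at about (267,380) of the 800×600 top view, with its bar running from upper left to lower right. The mill collar is at about (490,409), and its slots show at about (494,387) and (487,431). Next I get metric fits from both views.

```bash
cat > b.py <<'E'
from h import *
for c,cw,mw in [("top",(267*.64,380*.64),(490*.64,409*.64)),("scene",(336,206),(228,122))]:
    im=np.load(c+".npy",allow_pickle=True).item();I=im["image"].astype(int);P=cloud(im)
    v,u=np.mgrid[0:384,0:512]
    g=I.sum(-1)/3
    # cover disc: bright pixels near; silhouette incl bar, fit ellipse to largest contour
    for nm,(cu,cv_),h,rad,dz in [("cover",cw,.028,32,(.015,.045)),("collar",mw,.130,32,(.12,.145))]:
        near=np.hypot(u-cu,v-cv_)<rad
        m=(near&(P[...,2]>dz[0])&(P[...,2]<dz[1])&(g>110))
        zs=P[m][:,2];print(c,nm,m.sum(),"z med",np.median(zs).round(4),zs.std().round(4))
        mm=cv2.morphologyEx(m.astype(np.uint8),cv2.MORPH_OPEN,np.ones((3,3)))
        cs,_=cv2.findContours(mm,cv2.RETR_EXTERNAL,cv2.CHAIN_APPROX_NONE);k=max(cs,key=cv2.contourArea)[:,0]
        W=np.array([pix2world(im,a,b,h=h) for a,b in cv2.convexHull(k)[:,0]])
        A=np.c_[2*W[:,:2],np.ones(len(W))];s=np.linalg.lstsq(A,(W[:,:2]**2).sum(1),rcond=None)[0]
        print("  centre",s[:2].round(4),"r",np.sqrt(s[2]+s[0]**2+s[1]**2).round(4))
        if nm=="cover":
            d=near&(g<90)&(P[...,2]>.01);q=np.hypot(*(np.array([P[...,0]-s[0],P[...,1]-s[1]])))
            d&=q<.05
            uu=np.c_[u[d],v[d]];W=np.array([pix2world(im,a,b,h=.06) for a,b in uu])[:,:2]
            w,V=np.linalg.eigh(np.cov(W.T));a=V[:,1];print("  bar n",len(W),"mid",W.mean(0).round(4),"ang",np.arctan2(a[1],a[0]).round(3),"sd",np.sqrt(w).round(4),"barz",np.percentile(P[d][:,2],[50,90]).round(4))
    for t in ["bar","lug","mouth"]:
      pass
# two-view triangulation of network points
E
python3 b.py
```

```text
top cover 934 z med 0.0286 0.0019
  centre [0.5135 0.1765] r 0.0456
  bar n 81 mid [0.5131 0.1724] ang -2.462 sd [0.0025 0.0151] barz [0.0602 0.0621]
top collar 647 z med 0.1306 0.0025
  centre [ 0.4695 -0.1582] r 0.0427
scene cover 776 z med 0.0279 0.0019
  centre [0.5187 0.1767] r 0.0458
  bar n 147 mid [0.5257 0.1771] ang -2.549 sd [0.0047 0.0171] barz [0.0581 0.0608]
scene collar 401 z med 0.1297 0.0019
  centre [ 0.4747 -0.1581] r 0.0432
```

```bash
R='{"x":30,"y":-25,"z":-1}'; python3 -m pendant '[{"x":30,"y":-25,"z":-1},{"x":30,"y":-25,"z":-1},{"x":30,"y":-25,"z":-1},{"x":30,"y":-25,"z":-1},{"x":30,"y":-25,"z":-1},{"x":30,"y":-25,"z":-1},{"x":30,"y":-25,"z":-1},{"x":30,"y":-25,"z":-1},{"x":30,"y":-25,"z":-1},{"x":30,"y":-25,"z":-1},{"x":30,"y":-25},{"x":30,"y":-25}]'
python3 -m pendant '[{"x":25,"y":-21},{"x":25,"y":-21},{},{},{}]'
cat > c.py <<'E'
from h import *
import sys
o=get_obs();print(o["position"].round(4),o["orientation"].round(3),o["clock"],o["q"].round(2))
im=get_image("wrist");np.save("w.npy",im,allow_pickle=True)
print(pinpoint("wrist","mouth")[:2],pinpoint("wrist","cover")[:2])
cv2.imwrite("pics/"+sys.argv[1],im["image"][...,::-1])
E
python3 c.py w1.png
```

```text
[ 0.172  -0.6009  0.2279] [ 0.99   0.139 -0.     0.   ] 1.35 [-1.39  0.49  1.35 -0.    1.3  -0.1 ]
[] []schema error: expected keys x, y, z, yaw
schema error: expected keys x, y, z, yaw
```

View pics/w1.png

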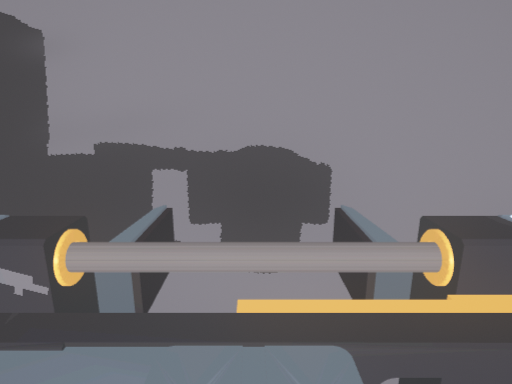

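The arm hasn't moved, because every row needs all four keys. The picture shows the gripper filling the lower half, so the target should sit ahead along tool +x.

```bash
python3 -m pendant '[{"x":28,"y":-28,"z":-3,"yaw":0},{"x":28,"y":-28,"z":-3,"yaw":0},{"x":28,"y":-28,"z":-3,"yaw":0},{"x":28,"y":-28,"z":-3,"yaw":0},{"x":28,"y":-28,"z":-3,"yaw":0},{"x":28,"y":-28,"z":-3,"yaw":0},{"x":28,"y":-28,"z":-3,"yaw":0},{"x":28,"y":-28,"z":-3,"yaw":0},{"x":28,"y":-28,"z":-3,"yaw":0},{"x":28,"y":-28,"z":-3,"yaw":0},{"x":28,"y":-28,"z":0,"yaw":0},{"x":28,"y":-28,"z":0,"yaw":0}]'
python3 -m pendant '[{"x":4,"y":-4,"z":0,"yaw":0},{"x":0,"y":0,"z":0,"yaw":0},{"x":0,"y":0,"z":0,"yaw":0},{"x":0,"y":0,"z":0,"yaw":0}]'
python3 c.py w2.png
```

```text
clock: 2.5
position: [0.4032, -0.1837, 0.2584]
orientation: [0.99, 0.139, 0.0, 0.0]
ft_force: [2.3, -0.8, 0.3]
gripper_width: 0.0916
finger_force: 0.0
clock: 2.83
position: [0.405, -0.1813, 0.2579]
orientation: [0.99, 0.139, -0.0, 0.0]
ft_force: [0.2, 0.5, 0.7]
gripper_width: 0.0912
finger_force: 0.0
[ 0.405  -0.1813  0.2579] [ 0.99   0.139 -0.     0.   ] 2.8333 [-0.56  0.2   1.72 -0.    1.21  0.74]
[{'position': [0.4857, 0.2948], 'p': 0.92}] []
```

View pics/w2.png

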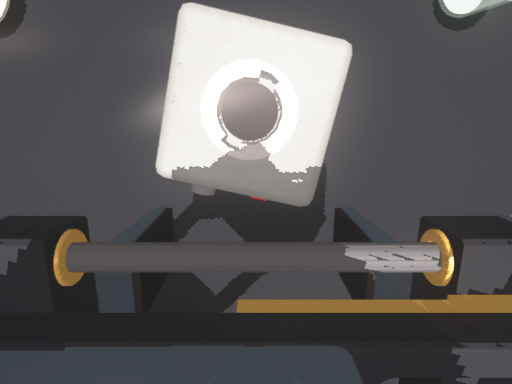

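The collar shows at about (250,110), with slots at about (268,77) and (232,142). Next I measure its centre and slot angle.

```bash
cat > d.py <<'E'
from h import *
im=np.load("w.npy",allow_pickle=True).item();P=cloud(im);I=im["image"].astype(int);g=I.sum(-1)/3
v,u=np.mgrid[0:384,0:512]
near=np.hypot(u-250,v-110)<60
m=near&(abs(P[...,2]-.13)<.007)&(v<200)
print("z",np.median(P[m][:,2]),m.sum())
Z=np.median(P[m][:,2])
k=cv2.findContours(m.astype(np.uint8),cv2.RETR_EXTERNAL,cv2.CHAIN_APPROX_NONE)[0];k=max(k,key=cv2.contourArea)
H=cv2.convexHull(k)[:,0]
W=np.array([pix2world(im,a,b,h=.13) for a,b in H])[:,:2]
def fit(W):
    s=np.linalg.lstsq(np.c_[2*W,np.ones(len(W))],(W**2).sum(1),rcond=None)[0];return s[:2],np.sqrt(s[2]+s[:2]@s[:2])
c,r=fit(W);print("outer",c.round(4),r.round(4))
T=np.linalg.inv(im["camera_from_world"])
# rectified top view at z=.13
n=400;s=.1/n
gy,gx=np.mgrid[0:n,0:n]
X=c[0]+.05-gy*s;Y=c[1]+.05-gx*s
Q=np.stack([X,Y,np.full_like(X,.13),np.ones_like(X)],-1)@im["camera_from_world"].T
uv=Q[...,:3]@im["intrinsics"].T;uv=(uv[...,:2]/uv[...,2:]).astype(np.float32)
rec=cv2.remap(im["image"],uv[...,0],uv[...,1],cv2.INTER_LINEAR)
zr=cv2.remap(P[...,2].astype(np.float32),uv[...,0],uv[...,1],cv2.INTER_NEAREST)
zz=np.clip((zr-.09)/.05*255,0,255).astype(np.uint8);zz=np.dstack([zz]*3)
cv2.imwrite("pics/rec.png",np.hstack([rec[...,::-1],zz]))
# boundary of bore: pixels g<150 or z<.125
gr=rec.mean(-1);th=np.arctan2(Y-c[1],X-c[0]);rr=np.hypot(X-c[0],Y-c[1])
for a in np.arange(-np.pi,np.pi,np.pi/24):
    rs=np.arange(.022,.042,.0005);px=((c[1]+.05-(c[1]+rs*np.sin(a)))/s).astype(int);py=((c[0]+.05-(c[0]+rs*np.cos(a)))/s).astype(int)
    gg=gr[py,px];i=np.argmax(gg>170);z2=zr[py,px];j=np.argmax(z2>.126);print(round(a,2),"g %.1f z %.1f"%(rs[i]*1e3,rs[j]*1e3),end=" | ")
E
python3 d.py
```

```text
z 0.13102963677315127 4030
outer [ 0.4706 -0.1596] 0.0427
-3.14 g 25.5 z 29.5 | -3.01 g 26.0 z 28.5 | -2.88 g 25.5 z 28.5 | -2.75 g 26.0 z 28.5 | -2.62 g 25.5 z 28.5 | -2.49 g 25.5 z 28.5 | -2.36 g 25.5 z 26.0 | -2.23 g 26.0 z 29.0 | -2.09 g 25.0 z 28.5 | -1.96 g 25.0 z 28.5 | -1.83 g 25.0 z 29.0 | -1.7 g 25.0 z 28.0 | -1.57 g 25.0 z 28.5 | -1.44 g 24.5 z 28.5 | -1.31 g 25.0 z 28.5 | -1.18 g 24.5 z 29.5 | -1.05 g 25.0 z 29.0 | -0.92 g 24.5 z 29.0 | -0.79 g 25.5 z 29.0 | -0.65 g 25.5 z 28.5 | -0.52 g 24.5 z 35.5 | -0.39 g 24.5 z 35.5 | -0.26 g 24.5 z 36.5 | -0.13 g 24.5 z 36.0 | -0.0 g 24.5 z 28.0 | 0.13 g 22.0 z 28.0 | 0.26 g 22.0 z 28.0 | 0.39 g 22.0 z 28.0 | 0.52 g 22.0 z 28.0 | 0.65 g 22.0 z 28.0 | 0.79 g 22.0 z 28.0 | 0.92 g 22.0 z 28.5 | 1.05 g 22.0 z 27.5 | 1.18 g 22.0 z 27.5 | 1.31 g 22.0 z 28.0 | 1.44 g 22.0 z 28.5 | 1.57 g 22.0 z 28.5 | 1.7 g 22.5 z 28.0 | 1.83 g 25.5 z 29.0 | 1.96 g 25.0 z 29.0 | 2.09 g 25.0 z 29.0 | 2.23 g 25.0 z 22.0 | 2.36 g 25.0 z 28.5 | 2.49 g 25.0 z 29.0 | 2.62 g 25.5 z 29.5 | 2.75 g 25.0 z 36.0 | 2.88 g 25.5 z 36.0 | 3.01 g 25.5 z 36.0 |
```

View pics/rec.png

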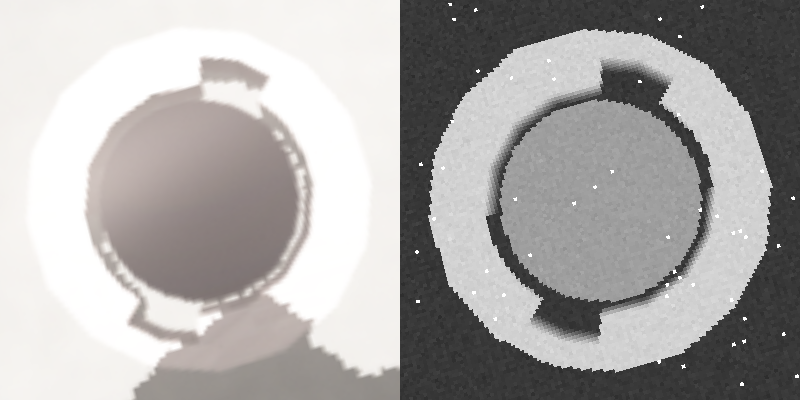

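The depth map shows both slots clearly, at about (635,82) and (568,318). Now a fine fit of centre and angle.

```bash
cat >> d.py <<'E'
print()
# centre refine from z bore + outer
low=((zr<.126)).astype(np.uint8)
for sgn in (0,1):
    L=[]
    a=np.arange(-.8,.5,.005)+(np.pi if sgn else 0)
    for R in (.031,.032,.033,.034):
        px=np.round((.05-R*np.sin(a))/s).astype(int);py=np.round((.05-R*np.cos(a))/s).astype(int)
        k=np.where(low[py,px])[0];k=k[(k>k.mean()-60)&(k<k.mean()+60)];L.append((a[k].min(),a[k].max()))
    L=np.array(L);print(sgn,L.round(3).tolist(),L.mean().round(3)-(np.pi if sgn else 0))
# midpoints of slots -> axis
mm=[]
for a0 in (-.33,-.33+np.pi):
    sel=(low>0)&(rr>.0305)&(rr<.038)&(abs(np.angle(np.exp(1j*(th-a0))))<.5)
    mm.append([X[sel].mean(),Y[sel].mean()])
mm=np.array(mm);d=mm[0]-mm[1];print("slotmids",mm.round(4),"mid",mm.mean(0).round(4),"ang",np.arctan2(d[1],d[0]).round(3))
b=cv2.morphologyEx(((zr>.126)).astype(np.uint8),cv2.MORPH_OPEN,np.ones((3,3)))
E
python3 d.py | tail -4
```

```text
0 [[-0.525, -0.005], [-0.535, 0.0], [-0.545, -0.015], [-0.54, -0.005]] -0.271
1 [[2.617, 3.137], [2.607, 3.127], [2.607, 3.142], [2.617, 3.122]] -0.26959265358979323
slotmids [[ 0.5021 -0.1684]
 [ 0.4391 -0.151 ]] mid [ 0.4706 -0.1597] ang -0.27
```

```bash
python3 -m pendant '[{"x":0,"y":0,"z":0,"yaw":-0.1},{"x":0,"y":0,"z":0,"yaw":-0.1},{"x":0,"y":0,"z":0,"yaw":-0.1},{"x":0,"y":0,"z":0,"yaw":-0.1},{"x":28,"y":-23,"z":0,"yaw":0},{"x":28,"y":-23,"z":0,"yaw":0},{"x":28,"y":-23,"z":0,"yaw":0},{"x":28,"y":-23,"z":0,"yaw":0},{"x":28,"y":-23,"z":0,"yaw":0},{"x":28,"y":-23,"z":0,"yaw":0},{"x":28,"y":-23,"z":0,"yaw":0},{"x":28,"y":-23,"z":0,"yaw":0}]'
python3 -m pendant '[{"x":28,"y":-24,"z":10,"yaw":0},{"x":0,"y":0,"z":30,"yaw":0},{"x":0,"y":0,"z":30,"yaw":0},{"x":0,"y":0,"z":0,"yaw":0},{"x":0,"y":0,"z":0,"yaw":0},{"x":0,"y":0,"z":0,"yaw":0}]'
cat > e.py <<'E'
from h import *
o=get_obs();im=get_image("wrist");P=cloud(im);np.save("w.npy",im,allow_pickle=True)
v,u=np.mgrid[0:384,0:512]
ok=v<235
def fit(W):
    s=np.linalg.lstsq(np.c_[2*W,np.ones(len(W))],(W**2).sum(1),rcond=None)[0];return s[:2],np.sqrt(s[2]+s[:2]@s[:2])
d=np.hypot(P[...,0]-.516,P[...,1]-.1765)<.07
m=ok&d&(P[...,2]>.022)&(P[...,2]<.035)
k=max(cv2.findContours(m.astype(np.uint8),0,1)[0],key=cv2.contourArea);H=cv2.convexHull(k)[:,0]
W=np.array([pix2world(im,a,b,h=.028) for a,b in H])[:,:2];print("disc",*fit(W),np.median(P[m][:,2]),"rows",H[:,1].min(),H[:,1].max())
b=ok&d&(P[...,2]>.052)&(P[...,2]<.07);b=cv2.morphologyEx(b.astype(np.uint8),cv2.MORPH_OPEN,np.ones((3,3)))
k=max(cv2.findContours(b,0,1)[0],key=cv2.contourArea)
W=np.array([pix2world(im,a,c,h=.06) for a,c in k[:,0]])[:,:2].astype(np.float32)
R=cv2.minAreaRect(W*1000);print("bar",R,"z",np.median(P[b>0][:,2]))
q=o["orientation"];print("tcp",o["position"].round(4),"phi",2*np.arctan2(q[1],q[0]))
print([(r["p"],r["position"]) for r in pinpoint("wrist","bar")[:2]])
cv2.imwrite("pics/w3.png",im["image"][...,::-1])
E
python3 e.py
```

```text
clock: 3.98
position: [0.4643, 0.1045, 0.258]
orientation: [0.943, 0.332, 0.0, 0.0]
ft_force: [1.1, -0.9, -0.9]
gripper_width: 0.0912
finger_force: 0.0
clock: 4.48
position: [0.4716, 0.139, 0.1892]
orientation: [0.943, 0.332, 0.0, 0.0]
ft_force: [0.8, -0.5, -0.2]
gripper_width: 0.0914
finger_force: 0.0
disc [0.51462638 0.17590216] 0.045652388577385926 0.029060221803689557 rows 76 170
bar ((514.890380859375, 175.6442108154297), (55.68136215209961, 11.368233680725098), 38.45082092285156) z 0.06091686457702722
tcp [0.4716 0.139  0.1892] phi 0.6774718125920774
[(0.91, [0.4918, 0.3211])]
```

View pics/w3.png

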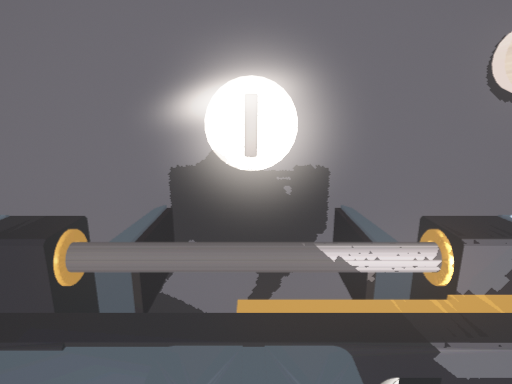

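The cover is centred at pixel (251,123). The fit gives (0.5148, 0.1758), bar along 0.671 rad and bar top at 0.061, all consistent with the given sizes.

```bash
python3 -m pendant '[{"x":28,"y":-1,"z":0,"yaw":0.006},{"x":29,"y":-0.6,"z":10,"yaw":0},{"x":0,"y":0,"z":35,"yaw":0},{"x":0,"y":0,"z":35,"yaw":0},{"x":0,"y":0,"z":30,"yaw":0},{"x":0,"y":0,"z":20,"yaw":0},{"x":0,"y":0,"z":12,"yaw":0},{"x":0,"y":0,"z":0,"yaw":0},{"x":0,"y":0,"z":0,"yaw":0},{"x":0,"y":0,"z":0,"yaw":0}]'
```

```text
clock: 5.42
position: [0.5154, 0.1766, 0.0475]
orientation: [0.944, 0.33, 0.001, 0.0]
ft_force: [0.1, 0.4, -0.2]
gripper_width: 0.0913
finger_force: 0.0
```

```bash
python3 -m pendant '[{"x":0,"y":0,"z":0,"yaw":0},{"x":0,"y":0,"z":0,"yaw":0},{"x":0,"y":0,"z":0,"yaw":0},{"x":0,"y":0,"z":0,"yaw":0},{"x":0,"y":0,"z":0,"yaw":0},{"x":0,"y":0,"z":0,"yaw":0},{"x":0,"y":0,"z":0,"yaw":0},{"x":0,"y":0,"z":0,"yaw":0},{"x":0,"y":0,"z":0,"yaw":0},{"x":0,"y":0,"z":0,"yaw":0},{"x":0,"y":0,"z":0,"yaw":0},{"x":0,"y":0,"z":0,"yaw":0}]' 0 45
```

```text
clock: 6.42
position: [0.5143, 0.1766, 0.0459]
orientation: [0.944, 0.33, -0.0, 0.0]
ft_force: [0.7, 0.3, -0.3]
gripper_width: 0.014
finger_force: 0.0
```

```bash
python3 -m pendant '[{"x":0,"y":0,"z":0,"yaw":0},{"x":0,"y":0,"z":0,"yaw":0},{"x":0,"y":0,"z":0,"yaw":0},{"x":0,"y":0,"z":0,"yaw":0},{"x":0,"y":0,"z":-10,"yaw":0},{"x":0,"y":0,"z":-20,"yaw":0},{"x":0,"y":0,"z":-35,"yaw":0},{"x":0,"y":0,"z":-40,"yaw":0},{"x":0,"y":0,"z":-40,"yaw":0},{"x":0,"y":0,"z":-40,"yaw":0},{"x":0,"y":0,"z":-25,"yaw":0},{"x":0,"y":0,"z":0,"yaw":0}]'
```

```text
clock: 7.42
position: [0.5164, 0.1771, 0.2623]
orientation: [0.944, 0.33, 0.005, 0.0]
ft_force: [1.0, 0.1, -1.4]
gripper_width: 0.0119
finger_force: 45.0
```

```bash
python3 -m pendant '[{"x":-12,"y":12,"z":0,"yaw":0},{"x":-22,"y":21,"z":0,"yaw":0},{"x":-24,"y":23,"z":0,"yaw":0},{"x":-24,"y":23,"z":0,"yaw":0},{"x":-24,"y":23,"z":0,"yaw":0},{"x":-24,"y":23,"z":0,"yaw":0},{"x":-24,"y":23,"z":0,"yaw":0},{"x":-24,"y":23,"z":0,"yaw":0},{"x":-24,"y":23,"z":0,"yaw":0},{"x":-22,"y":21,"z":0,"yaw":0},{"x":-12,"y":14,"z":0,"yaw":0},{"x":-8,"y":7.5,"z":0,"yaw":0}]'
python3 -m pendant '[{"x":0,"y":0,"z":0,"yaw":0.08},{"x":0,"y":0,"z":0,"yaw":0.12},{"x":0,"y":0,"z":0,"yaw":0.12},{"x":0,"y":0,"z":0,"yaw":0.12},{"x":0,"y":0,"z":0,"yaw":0.12},{"x":0,"y":0,"z":0,"yaw":0.12},{"x":0,"y":0,"z":0,"yaw":0.12},{"x":0,"y":0,"z":0,"yaw":0.1},{"x":0,"y":0,"z":0,"yaw":0.04},{"x":0,"y":0,"z":0,"yaw":0},{"x":0,"y":0,"z":0,"yaw":0},{"x":0,"y":0,"z":0,"yaw":0}]'
cat > f.py <<'E'
from h import *
o=get_obs();q=o["orientation"];p=o["position"];phi=2*np.arctan2(q[1],q[0])
if phi>np.pi/2: phi-=2*np.pi
print("tcp",p.round(4),"phi",phi.round(4),"q6",o["q"][5].round(2),"F",o["ft_force"].round(1),"M",o["torque"].round(2),o["clock"])
d=np.array([.4713,-.1599])-p[:2];print("need tool x,y mm",(1e3*(d@[np.cos(phi),np.sin(phi)])).round(1),(1e3*(d@[np.sin(phi),-np.cos(phi)])).round(1),"yaw",(phi+.27).round(3),"underside-mouth mm",1e3*(p[2]-.046-.13))
E
python3 f.py
```

```text
clock: 8.42
position: [0.4703, -0.1624, 0.2558]
orientation: [0.944, 0.329, -0.0, 0.0]
ft_force: [-0.5, 0.2, -2.3]
gripper_width: 0.0118
finger_force: 45.0
clock: 9.42
position: [0.4708, -0.1601, 0.2559]
orientation: [0.991, -0.132, -0.0, -0.0]
ft_force: [-0.3, 0.0, -2.1]
gripper_width: 0.0118
finger_force: 45.0
tcp [ 0.4708 -0.1601  0.2559] phi -0.265 q6 1.39 F [-0.3  0.  -2.1] M [ 0.03 -0.02 -0.03] 9.4167
need tool x,y mm 0.5 -0.3 yaw 0.005 underside-mouth mm 79.9035508339217
```

```bash
python3 -m pendant '[{"x":0.5,"y":-0.3,"z":15,"yaw":0.005},{"x":0,"y":0,"z":25,"yaw":0},{"x":0,"y":0,"z":20,"yaw":0},{"x":0,"y":0,"z":12,"yaw":0},{"x":0,"y":0,"z":3,"yaw":0},{"x":0,"y":0,"z":0,"yaw":0},{"x":0,"y":0,"z":0,"yaw":0},{"x":0,"y":0,"z":0,"yaw":0}]'
python3 f.py
```

```text
clock: 10.08
position: [0.472, -0.1605, 0.1819]
orientation: [0.991, -0.135, 0.001, 0.0]
ft_force: [0.5, 0.7, -1.4]
gripper_width: 0.0119
finger_force: 45.0
tcp [ 0.472  -0.1605  0.1819] phi -0.2718 q6 1.39 F [ 0.5  0.7 -1.4] M [0.05 0.03 0.01] 10.0833
need tool x,y mm -0.8 -0.4 yaw -0.002 underside-mouth mm 5.8650152094383845
```

```bash
cat > g.py <<'E'
from h import *
out=[]
for c in ("scene","top"):
    im=get_image(c);K=im["intrinsics"];p=im["camera_from_world"]@[.471,-.16,.14,1];p=K@p[:3];u,v=(p[:2]/p[2]).astype(int)
    out.append(cv2.resize(im["image"][max(v-45,0):v+45,u-60:u+60,::-1],(400,300)))
cv2.imwrite("pics/g.png",np.hstack(out))
E
python3 g.py
```

```text
(no output)
```

View pics/g.png

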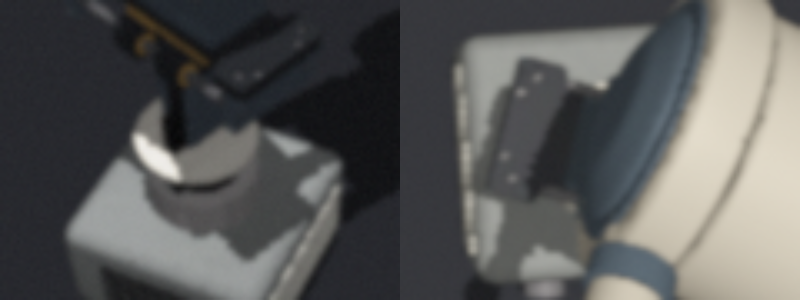

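The scene view shows the cover squarely over the collar, with its disc just above it. I go down in small steps and watch the force.

```bash
python3 -m pendant '[{"x":0,"y":0,"z":3,"yaw":0},{"x":0,"y":0,"z":3,"yaw":0},{"x":0,"y":0,"z":2,"yaw":0},{"x":0,"y":0,"z":2,"yaw":0},{"x":0,"y":0,"z":0,"yaw":0}]'
python3 f.py
```

```text
clock: 10.6
position: [0.4712, -0.1602, 0.1704]
orientation: [0.991, -0.136, -0.0, -0.0]
ft_force: [-0.8, 0.4, -3.4]
gripper_width: 0.0115
finger_force: 45.0
tcp [ 0.4712 -0.1602  0.1704] phi -0.2722 q6 1.4 F [-0.8  0.4 -3.4] M [0.12 0.05 0.01] 10.6
need tool x,y mm 0.0 -0.3 yaw -0.002 underside-mouth mm -5.56513840868271
```

```bash
python3 -m pendant '[{"x":0,"y":0,"z":1,"yaw":0},{"x":0,"y":0,"z":1,"yaw":0},{"x":0,"y":0,"z":1,"yaw":0},{"x":0,"y":0,"z":1,"yaw":0},{"x":0,"y":0,"z":0,"yaw":0}]'
python3 f.py
```

```text
clock: 11.02
position: [0.4713, -0.1602, 0.1667]
orientation: [0.991, -0.136, -0.0, -0.0]
ft_force: [-0.4, 1.3, -1.9]
gripper_width: 0.0121
finger_force: 45.0
tcp [ 0.4713 -0.1602  0.1667] phi -0.2722 q6 1.4 F [-0.4  1.3 -1.9] M [ 0.31  0.11 -0.  ] 11.0167
need tool x,y mm -0.1 -0.3 yaw -0.002 underside-mouth mm -9.270729553403564
```

```bash
python3 -m pendant '[{"x":0,"y":0,"z":1,"yaw":0},{"x":0,"y":0,"z":1,"yaw":0},{"x":0,"y":0,"z":1,"yaw":0},{"x":0,"y":0,"z":0,"yaw":0}]'
python3 f.py
```

```text
clock: 11.35
position: [0.4714, -0.1602, 0.1639]
orientation: [0.991, -0.136, -0.0, -0.0]
ft_force: [-2.2, 2.6, 1.0]
gripper_width: 0.0117
finger_force: 45.0
tcp [ 0.4714 -0.1602  0.1639] phi -0.2722 q6 1.4 F [-2.2  2.6  1. ] M [ 0.57  0.37 -0.03] 11.35
need tool x,y mm -0.2 -0.3 yaw -0.002 underside-mouth mm -12.13277336769715
```

```bash
python3 -m pendant '[{"x":0,"y":0,"z":1,"yaw":0},{"x":0,"y":0,"z":1,"yaw":0},{"x":0,"y":0,"z":1,"yaw":0},{"x":0,"y":0,"z":0,"yaw":0}]'
python3 f.py
```

```text
clock: 11.68
position: [0.4714, -0.1602, 0.1608]
orientation: [0.991, -0.136, -0.0, -0.0]
ft_force: [-2.2, 3.2, 2.7]
gripper_width: 0.0118
finger_force: 45.0
tcp [ 0.4714 -0.1602  0.1608] phi -0.2722 q6 1.4 F [-2.2  3.2  2.7] M [ 0.72  0.47 -0.01] 11.6833
need tool x,y mm -0.2 -0.3 yaw -0.002 underside-mouth mm -15.216498270046634
```

```bash
python3 -m pendant '[{"x":-0.4,"y":-0.3,"z":1,"yaw":0},{"x":0,"y":0,"z":1,"yaw":0},{"x":0,"y":0,"z":1,"yaw":0},{"x":0,"y":0,"z":1,"yaw":0},{"x":0,"y":0,"z":1,"yaw":0},{"x":0,"y":0,"z":0,"yaw":0}]'
python3 f.py
```

```text
clock: 12.18
position: [0.4714, -0.1602, 0.1559]
orientation: [0.991, -0.136, 0.0, 0.0]
ft_force: [-1.7, -0.5, 5.4]
gripper_width: 0.0117
finger_force: 45.0
tcp [ 0.4714 -0.1602  0.1559] phi -0.2722 q6 1.4 F [-1.7 -0.5  5.4] M [0.15 0.46 0.  ] 12.1833
need tool x,y mm -0.2 -0.2 yaw -0.002 underside-mouth mm -20.05422624986726
```

```bash
python3 -m pendant '[{"x":0,"y":0,"z":0.5,"yaw":0},{"x":0,"y":0,"z":0.5,"yaw":0},{"x":0,"y":0,"z":0.4,"yaw":0},{"x":0,"y":0,"z":0,"yaw":0}]'
python3 f.py
```

```text
clock: 12.52
position: [0.4713, -0.1601, 0.1546]
orientation: [0.991, -0.136, 0.0, 0.0]
ft_force: [-2.8, 1.2, 5.8]
gripper_width: 0.0118
finger_force: 45.0
tcp [ 0.4713 -0.1601  0.1546] phi -0.2722 q6 1.4 F [-2.8  1.2  5.8] M [0.17 0.53 0.02] 12.5167
need tool x,y mm -0.1 -0.2 yaw -0.002 underside-mouth mm -21.379655692861558
```

```bash
python3 -m pendant '[{"x":0,"y":0,"z":0.3,"yaw":0},{"x":0,"y":0,"z":0.3,"yaw":0},{"x":0,"y":0,"z":0,"yaw":0}]'
python3 f.py
```

```text
clock: 12.77
position: [0.4714, -0.1602, 0.1541]
orientation: [0.991, -0.136, 0.0, 0.0]
ft_force: [-2.8, 0.8, 7.2]
gripper_width: 0.0119
finger_force: 45.0
tcp [ 0.4714 -0.1602  0.1541] phi -0.2722 q6 1.4 F [-2.8  0.8  7.2] M [ 0.15  0.56 -0.01] 12.7667
need tool x,y mm -0.1 -0.2 yaw -0.002 underside-mouth mm -21.923703842596858
```

```bash
python3 -m pendant '[{"x":0,"y":0,"z":0.3,"yaw":0},{"x":0,"y":0,"z":0.2,"yaw":0},{"x":0,"y":0,"z":0,"yaw":0}]'
python3 f.py
```

```text
clock: 13.02
position: [0.4714, -0.1602, 0.1538]
orientation: [0.991, -0.136, 0.0, 0.0]
ft_force: [-4.9, 1.0, 12.5]
gripper_width: 0.0116
finger_force: 45.0
tcp [ 0.4714 -0.1602  0.1538] phi -0.2722 q6 1.4 F [-4.9  1.  12.5] M [0.38 0.82 0.02] 13.0167
need tool x,y mm -0.2 -0.2 yaw -0.002 underside-mouth mm -22.18491731223822
```

The disc is on the collar. Now I twist in steps.

```bash
python3 -m pendant '[{"x":-0.4,"y":0,"z":-0.2,"yaw":0.03},{"x":0,"y":0,"z":0,"yaw":0.05},{"x":0,"y":0,"z":0,"yaw":0.05},{"x":0,"y":0,"z":0,"yaw":0.05},{"x":0,"y":0,"z":0,"yaw":0}]'
python3 f.py
```

```text
clock: 13.43
position: [0.4716, -0.1599, 0.1539]
orientation: [0.974, -0.226, 0.001, -0.0]
ft_force: [1.7, 3.4, 5.8]
gripper_width: 0.0121
finger_force: 45.0
tcp [ 0.4716 -0.1599  0.1539] phi -0.4558 q6 1.58 F [1.7 3.4 5.8] M [ 0.85 -0.07 -0.12] 13.4333
need tool x,y mm -0.2 0.1 yaw -0.186 underside-mouth mm -22.08631695286599
```

```bash
python3 -m pendant '[{"x":0,"y":0,"z":0,"yaw":0.05},{"x":0,"y":0,"z":0,"yaw":0.05},{"x":0,"y":0,"z":0,"yaw":0.05},{"x":0,"y":0,"z":0,"yaw":0.05},{"x":0,"y":0,"z":0,"yaw":0.05},{"x":0,"y":0,"z":0,"yaw":0.05},{"x":0,"y":0,"z":0,"yaw":0}]'
python3 f.py
```

```text
clock: 14.02
position: [0.4713, -0.1598, 0.1538]
orientation: [0.929, -0.369, 0.001, -0.0]
ft_force: [-0.6, 4.3, 7.1]
gripper_width: 0.0119
finger_force: 45.0
tcp [ 0.4713 -0.1598  0.1538] phi -0.7557 q6 1.88 F [-0.6  4.3  7.1] M [ 0.82  0.21 -0.14] 14.0167
need tool x,y mm 0.1 0.1 yaw -0.486 underside-mouth mm -22.171653177835747
```

```bash
python3 -m pendant '[{"x":0,"y":0,"z":0,"yaw":0.05},{"x":0,"y":0,"z":0,"yaw":0.05},{"x":0,"y":0,"z":0,"yaw":0.05},{"x":0,"y":0,"z":0,"yaw":0.05},{"x":0,"y":0,"z":0,"yaw":0.05},{"x":0,"y":0,"z":0,"yaw":0.05},{"x":0,"y":0,"z":0,"yaw":0.03},{"x":0,"y":0,"z":0,"yaw":0.03},{"x":0,"y":0,"z":0,"yaw":0}]'
python3 f.py
```

```text
clock: 14.77
position: [0.4713, -0.1597, 0.1538]
orientation: [0.849, -0.529, 0.001, -0.0]
ft_force: [-0.4, 4.3, 6.6]
gripper_width: 0.0118
finger_force: 45.0
tcp [ 0.4713 -0.1597  0.1538] phi -1.1144 q6 2.24 F [-0.4  4.3  6.6] M [ 1.08 -0.06 -0.03] 14.7667
need tool x,y mm 0.1 0.1 yaw -0.844 underside-mouth mm -22.166203724039253
```

```bash
python3 -m pendant '[{"x":0,"y":0,"z":0,"yaw":0.02},{"x":0,"y":0,"z":0,"yaw":0.02},{"x":0,"y":0,"z":0,"yaw":0.02},{"x":0,"y":0,"z":0,"yaw":0}]'
python3 f.py
```

```text
clock: 15.1
position: [0.4715, -0.1597, 0.1539]
orientation: [0.833, -0.554, 0.001, -0.0]
ft_force: [0.8, 5.3, 6.7]
gripper_width: 0.0117
finger_force: 45.0
tcp [ 0.4715 -0.1597  0.1539] phi -1.1737 q6 2.3 F [0.8 5.3 6.7] M [ 1.29 -0.33 -0.03] 15.1
need tool x,y mm 0.1 0.3 yaw -0.904 underside-mouth mm -22.1172028125758
```

```bash
python3 -m pendant '[{"x":0,"y":0,"z":-0.6,"yaw":0},{"x":0,"y":0,"z":-0.6,"yaw":0},{"x":0,"y":0,"z":-0.6,"yaw":0},{"x":0,"y":0,"z":-0.6,"yaw":0},{"x":0,"y":0,"z":0,"yaw":0}]'
python3 f.py
```

```text
clock: 15.52
position: [0.4715, -0.1597, 0.1562]
orientation: [0.833, -0.553, 0.001, -0.0]
ft_force: [2.4, 4.8, 3.7]
gripper_width: 0.0115
finger_force: 45.0
tcp [ 0.4715 -0.1597  0.1562] phi -1.1723 q6 2.3 F [2.4 4.8 3.7] M [ 1.24 -0.43 -0.01] 15.5167
need tool x,y mm 0.1 0.3 yaw -0.902 underside-mouth mm -19.81658886018263
```

```bash
python3 -m pendant '[{"x":0,"y":0,"z":-0.5,"yaw":0},{"x":0,"y":0,"z":-0.5,"yaw":0},{"x":0,"y":0,"z":-0.5,"yaw":0},{"x":0,"y":0,"z":-0.5,"yaw":0},{"x":0,"y":0,"z":0,"yaw":0}]'
python3 f.py
```

```text
clock: 15.93
position: [0.4715, -0.1597, 0.1582]
orientation: [0.833, -0.553, 0.001, -0.0]
ft_force: [1.9, 5.6, 3.0]
gripper_width: 0.0115
finger_force: 45.0
tcp [ 0.4715 -0.1597  0.1582] phi -1.1724 q6 2.3 F [1.9 5.6 3. ] M [ 1.2  -0.39  0.02] 15.9333
need tool x,y mm 0.1 0.3 yaw -0.902 underside-mouth mm -17.837979132906426
```

```bash
python3 -m pendant '[{"x":0,"y":0,"z":-0.4,"yaw":0},{"x":0,"y":0,"z":-0.4,"yaw":0},{"x":0,"y":0,"z":-0.2,"yaw":0},{"x":0,"y":0,"z":0,"yaw":0}]'
python3 f.py
```

```text
clock: 16.27
position: [0.4715, -0.1597, 0.1589]
orientation: [0.833, -0.553, 0.001, -0.0]
ft_force: [3.6, 5.1, -2.9]
gripper_width: 0.0117
finger_force: 45.0
tcp [ 0.4715 -0.1597  0.1589] phi -1.1725 q6 2.3 F [ 3.6  5.1 -2.9] M [ 1.08 -0.67 -0.04] 16.2667
need tool x,y mm 0.1 0.2 yaw -0.902 underside-mouth mm -17.117937801906056
```

The lug has met the pocket roof at 17 mm, so the cover is latched. Releasing now.

```bash
python3 -m pendant '[{"x":0,"y":0,"z":0,"yaw":0},{"x":0,"y":0,"z":0,"yaw":0},{"x":0,"y":0,"z":0,"yaw":0},{"x":0,"y":0,"z":0,"yaw":0},{"x":0,"y":0,"z":0,"yaw":0},{"x":0,"y":0,"z":0,"yaw":0},{"x":0,"y":0,"z":0,"yaw":0},{"x":0,"y":0,"z":0,"yaw":0}]' 60 && python3 -m pendant '[{"x":0,"y":0,"z":-4,"yaw":0},{"x":0,"y":0,"z":-10,"yaw":0},{"x":0,"y":0,"z":-20,"yaw":0},{"x":0,"y":0,"z":-30,"yaw":0},{"x":0,"y":0,"z":-35,"yaw":0},{"x":-25,"y":0,"z":-10,"yaw":0},{"x":-35,"y":0,"z":0,"yaw":0},{"x":-15,"y":0,"z":0,"yaw":0},{"x":0,"y":0,"z":0,"yaw":0},{"x":0,"y":0,"z":0,"yaw":0}]'
cat > i.py <<'E'
from h import *
im=get_image("wrist");P=cloud(im);v,u=np.mgrid[0:384,0:512];ok=v<235
d=np.hypot(P[...,0]-.4706,P[...,1]+.1597)<.05
m=ok&d&(P[...,2]>.131)&(P[...,2]<.15);print("disc z",np.median(P[m][:,2]),m.sum(),"expect .141")
b=ok&d&(P[...,2]>.165)&(P[...,2]<.185);k=max(cv2.findContours(b.astype(np.uint8),0,1)[0],key=cv2.contourArea)
W=np.array([pix2world(im,a,c,h=.173) for a,c in k[:,0]])[:,:2].astype(np.float32)
print(cv2.minAreaRect(W*1000),"bar z",np.median(P[b][:,2]))
A=P[m];c=np.linalg.lstsq(np.c_[A[:,:2]-A[:,:2].mean(0),np.ones(len(A))],A[:,2],rcond=None)[0];print("tilt",c[:2].round(3))
cv2.imwrite("pics/i.png",im["image"][...,::-1])
E
python3 i.py
```

```text
clock: 16.93
position: [0.4708, -0.1598, 0.159]
orientation: [0.833, -0.553, 0.0, 0.0]
ft_force: [0.0, -0.1, 0.5]
gripper_width: 0.0546
finger_force: 0.0
clock: 17.77
position: [0.4415, -0.0902, 0.2683]
orientation: [0.834, -0.552, 0.0, 0.0]
ft_force: [0.7, -0.3, -0.7]
gripper_width: 0.0546
finger_force: 0.0
disc z 0.1420729598806751 7859 expect .141
((471.3228454589844, -160.6583251953125), (11.668180465698242, 54.8422966003418), 23.201473236083984) bar z 0.17390717869484362
tilt [0. 0.]
```

View pics/i.png

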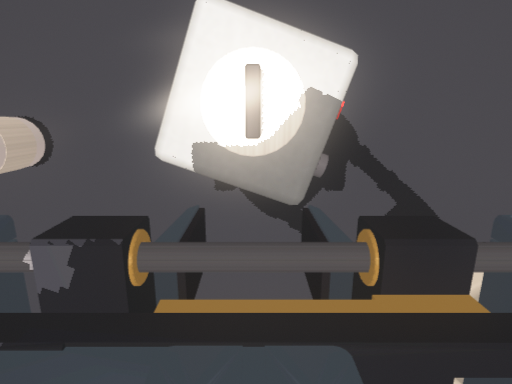

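The cover sits level at (252,102). Its disc is at 0.142 m against an expected 0.141 m (the wrist view has read about 1 mm high). The bar is 0.90 rad past the slots, so it is locked.

```bash
python3 -c "from workcell import order; print(order.close_job())"
```

```text
the job is handed in; nothing more can be done
None
```

The cover is locked on the mill, about 0.90 rad clockwise of the slots and level at the locked height. Measured forces stayed under about 15 N, the bottle, beaker and jar were never approached, and the job was handed in at about 18 s.

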